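# Push the vial plate home in the sampler's loading corner

## Task

Push the plate of small vials across the bench into the sampler's loading corner until it sits flush against both the back stop and the side stop. Only push it: do not lift it off the bench or tip it, and leave the other things on the bench where they stand.

Things in the scene. Friction and masses are not known exactly. Their poses are not given: they have to be found in the camera images.
- vial_plate: the vial plate: a loose grey plastic block 86 mm (its own x) x 128 mm (its own y) x 30 mm high with upright sides and rows of small brown capped vials rising to 46 mm (the row at its +y end is empty). 0.3 to 0.55 kg, slides on the bench with 1.5 to 4 N, up to 15 N while it rubs along a stop. Origin: centre of its underside; z up
- dock: the sampler's L-shaped loading corner, fixed to the bench, beside a blue-grey module (190 mm high, dock x -50 to +220, y +100 to +310 mm). Origin: the point on the bench where the centre of the plate's underside comes when home, plate axes then parallel to the dock's. Open towards dock -x and -y, no lip. The plate starts 60 to 110 mm short in dock x, 60 to 170 mm in dock y, turned up to 0.4 rad
- back_stop (a point): the back stop: an aluminium bar 24 mm high, 14 mm thick, along the dock's y from -112 to +86 mm. The point lies on the bench at the foot of its face, at dock x = +43 mm, y = 0; axes as the dock's
- side_stop (a point): the side stop: a like bar along the dock's x from -45 to +45 mm. The point lies on the bench at the foot of its face, at dock x = 0, y = +64 mm; axes as the dock's
- flat_plate: bystander: flat white 96-well plate, 86 (x) x 128 (y) x 18 mm high, lying behind the back stop. Origin: centre of its underside
- tube_rack: bystander: open rack of tall capped tubes, 180 (x) x 60 (y) mm, 114 mm high with its tubes. Origin: centre of its underside
- amber_bottle: bystander: brown bottle with a cap, 68 mm diameter, 140 mm high. Origin: centre of its underside
- clear_bottle: bystander: clear bottle with a cap, 68 mm diameter, 140 mm high. Origin: centre of its underside
- beaker: bystander: clear beaker, 68 mm diameter, 85 mm high. Origin: centre of its underside
- tip_box: bystander: closed box of pipette tips, 85 (x) x 122 (y) x 70 mm high. Origin: centre of its underside
- loose_vial: bystander: one small brown vial, 12 mm diameter, 32 mm high, standing near the free end of the side stop. Origin: centre of its underside
Mind the look-alikes: they are no part of the job. What is shaped like the vial_plate but green is not meant.

How it is judged:
By the outcome, as a careful person would: the job done as asked, in the order asked, and still so for the second after the job is handed in, with the robot touching nothing.
It also fails if it takes over 58 s, if anything falls off the work surface, if the arm or the gripper's body presses on something with over 40 N, if the wrist force passes 120 N, or if a joint passes its speed limit or range.

## Robot

A 7-joint arm with a two-finger parallel gripper is mounted at the origin on the work surface. World frame = base frame: x ahead of the robot, y to its left, z up, the work surface at z = 0. Lengths are in m, angles in rad, forces in N, time in s.
With the tool pointing down it reaches from about 0.4 to 0.85 m from the base axis. Payload 4.5 kg.
Tool frame: the origin (TCP) lies at the very end of the fingers, on their centre line; the grasp point (between the pads) lies 19 mm behind it; z points along the fingers, x is the direction in which the jaws open and shut, and the axes are right-handed (so a half turn about z gives the same grasp; the last joint's range is limited). The gripper opens to 88 mm and grips with 3 to 60 N. Pads are 18 mm wide; open, the fingers measure 123 mm over their backs; the gripper's body (75 mm by 187 mm) begins 45 mm behind the grasp point.
Start: joints at [-1.161, 0.689, -0.195, 1.565, 0.157, 0.902, -0.215], TCP at [0.229, 0.581, 0.239] pointing down, gripper open.
Joint ranges: [-3.01, 3.01], [-0.46, 2.08], [-1.47, 1.51], [0.13, 2.56], [-1, 4.14], [0.04, 2.09], [-2.66, 2.66]. Speed limits (rad/s): [2.57, 2.57, 3.14, 3.14, 3.14, 3.14, 3.14].

## Interface

Orientations are given as a unit quaternion [x, y, z, w].
In Python, from plant import * gives the robot as it stands.
- The arm moves only by the tool apply_moves, never from a script. Its argument "series" is a list of rows, each an object of numbers: "x", "y", "z": the shift along the tool's x, y, z in units of 80 cm (1.0 is 80 cm); "wx", "wy", "wz": the turn, a rotation vector about the tool's x, y, z in units of pi rad (1.0 is pi rad); "fingers": the opening, from -1 (shut) to 1 (fully open), so that 0 is half open. In form: [{"x": .., "y": .., "z": .., "wx": .., "wy": .., "wz": .., "fingers": ..}, ...]. A call has 1 to 8 rows; each row shifts and turns the pose as measured when the row begins, along the tool's axes as they then stand; what a row does not reach is not made up. A row lasts 1/8 s, in which the tool goes at most 62.5 mm and 10.7 degrees, less where a joint would pass 70% of its speed; a pose out of reach is approached as far as the arm can. A call with a number of a shift or a turn outside -1 to 1 is refused whole. A call with a gripper value outside its range is refused whole. The fingers move at their own pace and stop on an object; "force" is the grip in N (left out, the last holds). Time passes only in rows, so rows that do not move let the fingers close. It gives the time, the measured TCP pose, the force and the opening at its end, in the units of the state.
- get_state(): the state, without advancing time (a new reading comes with each control period).
- snapshot(name): name is "side" or "top" or "wrist"; returns (picture, depth): 420x560x3 uint8, red, green, blue; 420x560 float32, m along the optical axis (not along the pixel's ray), 0 where there is no reading.
- camera_model(name): a dict with "camera_matrix" (3x3 intrinsics, pixels), "world_from_camera" (4x4, takes a point from camera to world coordinates). Camera axes: x right, y up, looking along -z (the intrinsics and any distortion apply to the point x, -y, -z); pixel columns grow to the right and rows downward; lengths in m; the calibration is good to about 2 mm. A picture is of the moment at which its call begins: read the wrist's pose just before it. camera_model takes no time and is no camera call; for the wrist camera it gives the pose at the moment of the call.
- finish_job(): hands the job in, once; it reports no verdict.
The state is a dict: "clock": time; "q": joint angles; "qd": joint speeds; "joint_torque": joint torques, N m; "tool_pos": TCP position; "eef_rot": TCP orientation; "contact_force": force on the tool from outside, world axes, zero at the start; "moment": the same for the moment, N m; "opening": opening from 0.0 (shut) to 1.0 (fully open).
Only numpy, scipy, OpenCV 4.12 (cv2) and the standard library are available. Lean on these libraries where they do the work, as an engineer would, in place of code of your own. Each camera call takes 0.05 s, during which the arm holds its last target. There are 200 camera calls.

## Working session

There is one attempt and no reset: what is moved stays moved. The work goes in short steps, Python scripts to look and compute and a tool call to move; the robot and the scene stay as the last step left them, time stands still between calls to the robot, and variables do not carry over. Pictures are saved under pics/ and viewed, about 8 in all and at most 12, crops included, and the job is handed in when it is done.

Besides the shell and the picture viewer there is one more tool, called after "Request:" as name(argument=value, ...) on one line, values as JSON. apply_moves: Moves the arm, as the interface text tells. Its arguments: {"type":"object","properties":{"series":{"type":"array","items":{"type":"object","properties":{"x":{"type":"number"},"y":{"type":"number"},"z":{"type":"number"},"wx":{"type":"number"},"wy":{"type":"number"},"wz":{"type":"number"},"fingers":{"type":"number"}}}},"force":{"type":"number"}},"required":["series"]}

```bash
mkdir -p pics; ls
python3 - <<'E'
from plant import *
import cv2,numpy as np
s=get_state();print({k:np.round(v,3) for k,v in s.items()})
for n in("top","side"):
    p,d=snapshot(n);cv2.imwrite(f"pics/{n}0.png",p[:,:,::-1]);np.save(f"{n}0.npy",d);np.save(f"{n}0p.npy",p)
    m=camera_model(n);print(n,np.round(m["camera_matrix"],1).tolist(),np.round(m["world_from_camera"],3).tolist(),[k for k in m])
E
```

```text
pics
{'clock': np.float64(0.0), 'q': array([-1.161,  0.69 , -0.195,  1.566,  0.157,  0.903, -0.215]), 'qd': array([-0.001,  0.001,  0.001,  0.002, -0.001,  0.001,  0.001]), 'joint_torque': array([-0.0000e+00, -5.2757e+01, -1.2670e+00, -1.5343e+01, -5.3000e-02,
        7.0000e-03,  0.0000e+00]), 'tool_pos': array([0.229, 0.581, 0.238]), 'eef_rot': array([ 0.827,  0.563, -0.001,  0.001]), 'contact_force': array([ 0.002, -0.098, -0.16 ]), 'moment': array([ 0.028,  0.014, -0.043]), 'opening': np.float64(1.0)}
top [[491.5, 0.0, 278.3], [0.0, 491.5, 211.8], [0.0, 0.0, 1.0]] [[-0.011, 0.989, -0.144, 0.365], [-1.0, -0.014, -0.015, -0.116], [-0.017, 0.144, 0.989, 1.213], [0.0, 0.0, 0.0, 1.0]] ['camera_matrix', 'world_from_camera']
side [[422.0, 0.0, 277.6], [0.0, 422.0, 211.1], [0.0, 0.0, 1.0]] [[0.645, 0.59, -0.485, 0.071], [-0.764, 0.5, -0.408, -0.526], [0.001, 0.634, 0.773, 0.819], [0.0, 0.0, 0.0, 1.0]] ['camera_matrix', 'world_from_camera']
```

View pics/top0.png

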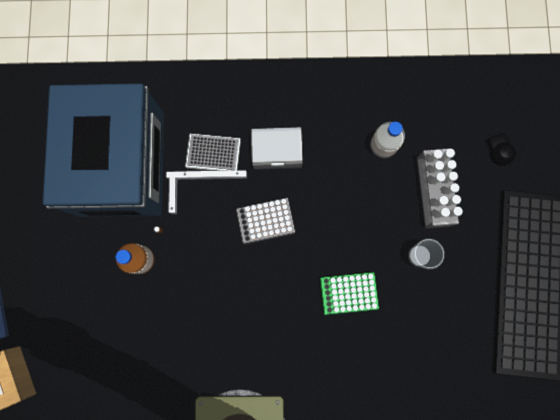

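View pics/side0.png

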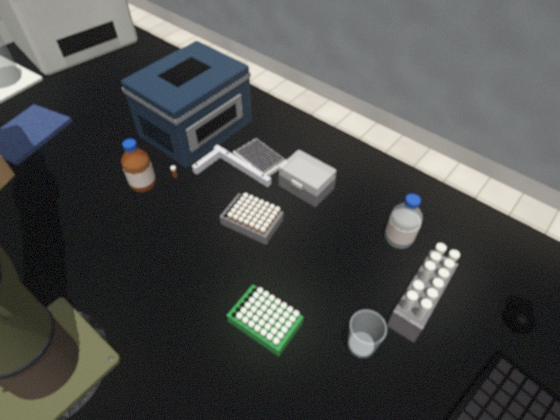

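Top view: the grey vial plate is at (266,221). The look-alikes are the green plate (350,293) and the flat white plate (213,153) behind the back stop. The dock's L has its corner near (170,175), and the loose vial is at (158,230). I choose the grey plate at (266,221), then check it in a crop and measure.

```bash
cat > h.py <<'E'
import numpy as np,cv2
from plant import *
def rayplane(cm,uv,z):
    K=cm["camera_matrix"];T=cm["world_from_camera"];uv=np.atleast_2d(uv).astype(float)
    c=np.c_[(uv[:,0]-K[0,2])/K[0,0],-(uv[:,1]-K[1,2])/K[1,1],-np.ones(len(uv))]
    d=c@T[:3,:3].T;o=T[:3,3];return o+d*((z-o[2])/d[:,2])[:,None]
def cloud(cm,dep):
    K=cm["camera_matrix"];T=cm["world_from_camera"];v,u=np.mgrid[:dep.shape[0],:dep.shape[1]]
    c=np.stack([(u-K[0,2])/K[0,0]*dep,-(v-K[1,2])/K[1,1]*dep,-dep],-1)
    return c@T[:3,:3].T+T[:3,3]
E
python3 - <<'E'
from h import *
cm=camera_model("top");p=np.load("top0p.npy");d=np.load("top0.npy");P=cloud(cm,d)
c=p[125:260,110:310];cv2.imwrite("pics/c0.png",cv2.resize(c[:,:,::-1],None,fx=4,fy=4,interpolation=cv2.INTER_CUBIC))
z=P[:,:,2];print("table z",np.median(z[260:300,180:300]))
def rect(m,zz,name):
    m=cv2.morphologyEx(m.astype(np.uint8),cv2.MORPH_CLOSE,np.ones((5,5)))
    n,l,s,_=cv2.connectedComponentsWithStats(m)
    for i in range(1,n):
        if s[i,4]<150: continue
        v,u=np.nonzero(l==i);w=rayplane(cm,np.c_[u,v],zz)[:,:2]
        r=cv2.minAreaRect((w*1000).astype(np.float32));print(name,s[i].tolist(),np.round(r[0]),np.round(r[1]),round(r[2],1),"z",np.round(np.percentile(z[l==i],[5,50,95]),3))
def win(x0,y0,x1,y1):
    w=np.zeros(z.shape,bool);w[y0:y1,x0:x1]=1;return w
g=p.max(2)>70
rect(g&win(225,190,310,255),.03,"plate")
rect((z>.015)&win(225,190,310,255),.03,"plateD")
b=p.min(2)>150
rect(b&win(160,171,250,182),.024,"back")
rect(b&win(160,171,178,220),.024,"side")
rect((p.max(2)>90)&win(148,220,166,240),.03,"vial")
E
```

```text
table z -0.00012061907161164953
plate [236, 198, 59, 46, 1935] [517. -66.] [ 89. 130.] 11.2 z [0.025 0.033 0.049]
plateD [237, 198, 58, 45, 1891] [523. -69.] [ 98. 136.] 10.6 z [0.026 0.033 0.049]
back [166, 171, 80, 11, 509] [633.  81.] [ 24. 196.] 2.1 z [0.017 0.024 0.028]
side [166, 172, 12, 41, 264] [591. 165.] [101.  27.] 1.1 z [0.018 0.024 0.028]
```

View pics/c0.png

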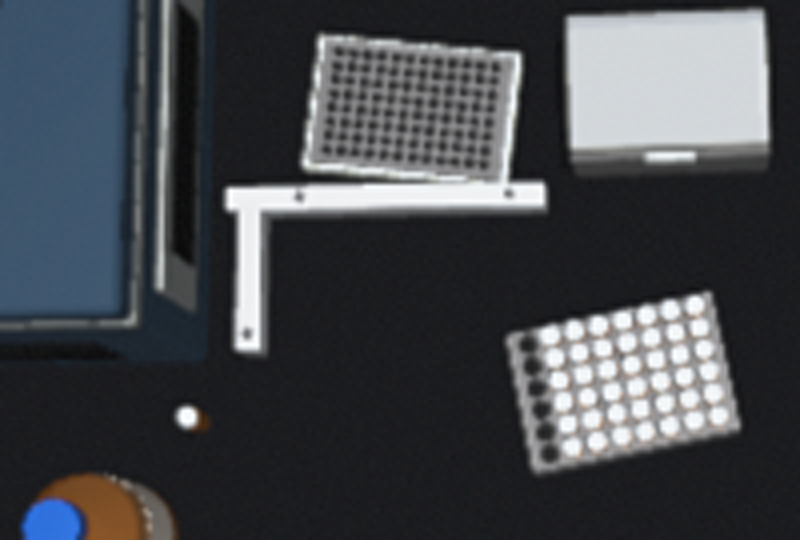

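The crop shows the grey block with brown vials and white caps, and its empty row at the left (+y) end. That is the right plate. The aluminium L is clearly seen too, so next I fit the dock edges and place the bystanders.

```bash
cat >> h.py <<'E'
def fitl(w): # line through points: mean, direction angle deg
    vx,vy,x,y=cv2.fitLine((w[:,:2]*1000).astype(np.float32),cv2.DIST_HUBER,0,.01,.01).ravel();return np.round([x,y],1),round(float(np.degrees(np.arctan2(vy,vx))),2)
E
python3 - <<'E'
from h import *
cm=camera_model("top");p=np.load("top0p.npy");d=np.load("top0.npy");P=cloud(cm,d);g=p.min(2).astype(float)
print("col 215:",g[168:186,215].astype(int)," row 195:",g[195,162:184].astype(int), "col242",g[165:184,242].astype(int))
def cross(a,t): # last index with falling crossing
    i=np.nonzero((a[:-1]>=t)&(a[1:]<t))[0]; i=i[-1]; return i+(a[i]-t)/(a[i]-a[i+1])
def rise(a,t):
    i=np.nonzero((a[:-1]<t)&(a[1:]>=t))[0][0]; return i+(t-a[i])/(a[i+1]-a[i])
L=[(u,170+cross(g[170:186,u],160)) for u in range(182,244)]
print("back inner top edge",fitl(rayplane(cm,L,.024)))
L=[(u,170+cross(g[170:186,u],50)) for u in range(182,244)]
print("back foot",fitl(rayplane(cm,L,.0)))
L=[(163+cross(g[v,163:184],160),v) for v in range(184,208)]
print("side inner top",fitl(rayplane(cm,L,.024)))
L=[(160+rise(g[v,160:180],120),v) for v in range(184,208)]
print("side outer top",fitl(rayplane(cm,L,.024)))
L=[(u,165+rise(g[165:180,u],120)) for u in range(241,246)]
print("back outer top",fitl(rayplane(cm,L,.024)))
z=P[:,:,2]
for n,(x0,y0,x1,y1) in dict(tip=(245,120,308,172),amber=(112,238,160,278),module=(40,80,170,218)).items():
    q=P[y0:y1,x0:x1].reshape(-1,3);q=q[q[:,2]>.04];print(n,np.round(np.percentile(q,[1,99],axis=0),3).tolist())
print("vial",rayplane(cm,[[157,230]],.032))
for c in [(508,335),(712,292),(740,430),(538,472)]: print("corner",np.round(rayplane(cm,[[c[0]/4+110-.4,c[1]/4+125-.4]],.03)[0],3))
E
```

```text
col 215: [226 177 115 226 241 240 240 242 186 115  71  37  25  26  27  27  27  26]  row 195: [ 28  25  27  27  27  28  73 168 238 237 238 241 235 114  91  49  26  27
  27  26  28  27] col242 [ 27  26  26  21  40 128 232 241 239 240 243 182 107  62  30  26  26  28
  26]
back inner top edge (array([628.3,  71. ], dtype=float32), -89.77)
back foot (array([627.9,  74.7], dtype=float32), -89.96)
side inner top (array([583.7, 157.2], dtype=float32), 1.19)
side outer top (array([582.2, 172.5], dtype=float32), -0.63)
back outer top (array([643.9, -11.6], dtype=float32), 88.19)
tip [[0.651, -0.155, 0.043], [0.736, -0.037, 0.076]]
amber [[0.376, 0.01, 0.042], [0.458, 0.267, 0.796]]
module [[0.534, 0.188, 0.053], [0.801, 0.399, 0.195]]
vial [[0.49611634 0.19669399 0.032     ]]
corner [0.547 0.004 0.03 ]
corner [ 0.572 -0.121  0.03 ]
corner [ 0.487 -0.137  0.03 ]
corner [ 0.463 -0.015  0.03 ]
```

Measurements (world frame):

| Item | Value |
|---|---|
| Dock angle | about 0 |
| Back face | x ≈ 0.628 |
| Side face | y ≈ 0.157 |
| Dock origin | ≈ (0.585, 0.093) |
| Plate | ≈ (0.517, −0.067), yaw ≈ +11° |

The plate is 68 mm short in x and 160 mm short in y, which fits the description.

Plan: push +y with two fingers on the −y face, stopping about 12 mm short. Then push +x to the back stop, then +y to the side stop. First I turn the jaws to lie along x.

Request:
apply_moves(series=[{"wz": 0.058, "fingers": -0.1}, {"wz": 0.058, "fingers": -0.1}, {"wz": 0.058, "fingers": -0.1}, {"wz": 0.058, "fingers": -0.1}, {"wz": 0.058, "fingers": -0.1}, {"wz": 0.058, "fingers": -0.1}, {"wz": 0.032, "fingers": -0.1}])

```text
schema error: expected keys x, y, z, wx, wy, wz, fingers
```

Request:
apply_moves(series=[{"x": 0, "y": 0, "z": 0, "wx": 0, "wy": 0, "wz": 0.058, "fingers": -0.1}, {"x": 0, "y": 0, "z": 0, "wx": 0, "wy": 0, "wz": 0.058, "fingers": -0.1}, {"x": 0, "y": 0, "z": 0, "wx": 0, "wy": 0, "wz": 0.058, "fingers": -0.1}, {"x": 0, "y": 0, "z": 0, "wx": 0, "wy": 0, "wz": 0.058, "fingers": -0.1}, {"x": 0, "y": 0, "z": 0, "wx": 0, "wy": 0, "wz": 0.058, "fingers": -0.1}, {"x": 0, "y": 0, "z": 0, "wx": 0, "wy": 0, "wz": 0.058, "fingers": -0.1}, {"x": 0, "y": 0, "z": 0, "wx": 0, "wy": 0, "wz": 0.032, "fingers": -0.1}])

```text
clock: 0.98
tool_pos: [0.228, 0.5782, 0.2344]
eef_rot: [1.0, -0.017, -0.002, 0.005]
contact_force: [0.0, -0.0, -0.1]
opening: 0.447
```

Request:
apply_moves(series=[{"x": 0.045, "y": 0.06, "z": 0, "wx": 0, "wy": 0, "wz": 0, "fingers": -0.1}, {"x": 0.045, "y": 0.06, "z": 0, "wx": 0, "wy": 0, "wz": 0, "fingers": -0.1}, {"x": 0.045, "y": 0.06, "z": 0, "wx": 0, "wy": 0, "wz": 0, "fingers": -0.1}, {"x": 0.045, "y": 0.06, "z": 0, "wx": 0, "wy": 0, "wz": 0, "fingers": -0.1}, {"x": 0.03, "y": 0.07, "z": 0, "wx": 0, "wy": 0, "wz": 0, "fingers": -0.1}, {"x": 0.03, "y": 0.07, "z": 0, "wx": 0, "wy": 0, "wz": 0, "fingers": -0.1}, {"x": 0.03, "y": 0.07, "z": 0, "wx": 0, "wy": 0, "wz": 0, "fingers": -0.1}, {"x": 0.03, "y": 0.07, "z": 0, "wx": 0, "wy": 0, "wz": 0, "fingers": -0.1}])

```text
clock: 1.98
tool_pos: [0.4576, 0.1498, 0.2337]
eef_rot: [1.0, -0.011, -0.003, 0.004]
contact_force: [0.5, -0.2, 0.3]
opening: 0.448
```

Request:
apply_moves(series=[{"x": 0.014, "y": 0.075, "z": 0, "wx": 0, "wy": 0, "wz": 0, "fingers": -0.1}, {"x": 0.014, "y": 0.075, "z": 0, "wx": 0, "wy": 0, "wz": 0, "fingers": -0.1}, {"x": 0.014, "y": 0.075, "z": 0, "wx": 0, "wy": 0, "wz": 0, "fingers": -0.1}, {"x": 0.014, "y": 0.075, "z": 0, "wx": 0, "wy": 0, "wz": 0, "fingers": -0.1}, {"x": 0.014, "y": 0.075, "z": 0, "wx": 0, "wy": 0, "wz": 0, "fingers": -0.1}, {"x": 0.014, "y": 0.075, "z": 0, "wx": 0, "wy": 0, "wz": 0, "fingers": -0.1}, {"x": 0, "y": 0, "z": 0, "wx": 0, "wy": 0, "wz": -0.007, "fingers": -0.1}])

```text
clock: 2.85
tool_pos: [0.5173, -0.227, 0.2348]
eef_rot: [1.0, -0.004, -0.003, 0.005]
contact_force: [-0.5, 1.4, 0.2]
opening: 0.45
```

Request:
apply_moves(series=[{"x": 0, "y": 0, "z": 0.065, "wx": 0, "wy": 0, "wz": 0, "fingers": -0.1}, {"x": 0, "y": 0, "z": 0.065, "wx": 0, "wy": 0, "wz": -0.003, "fingers": -0.1}, {"x": 0, "y": 0, "z": 0.065, "wx": 0, "wy": 0, "wz": 0, "fingers": -0.1}, {"x": 0, "y": 0, "z": 0.04, "wx": 0, "wy": 0, "wz": 0, "fingers": -0.1}, {"x": 0, "y": 0, "z": 0.02, "wx": 0, "wy": 0, "wz": 0, "fingers": -0.1}, {"x": 0, "y": 0, "z": 0, "wx": 0, "wy": 0, "wz": 0, "fingers": -0.1}])

```text
clock: 3.6
tool_pos: [0.5187, -0.2238, 0.0254]
eef_rot: [1.0, 0.004, -0.001, 0.003]
contact_force: [-0.4, 0.0, -0.3]
opening: 0.451
```

Request:
apply_moves(series=[{"x": 0, "y": -0.03, "z": 0.013, "wx": 0, "wy": 0, "wz": 0.002, "fingers": -0.1}, {"x": 0, "y": -0.03, "z": 0.002, "wx": 0, "wy": 0, "wz": 0, "fingers": -0.1}, {"x": 0, "y": -0.02, "z": 0, "wx": 0, "wy": 0, "wz": 0, "fingers": -0.1}, {"x": 0, "y": -0.016, "z": 0, "wx": 0, "wy": 0, "wz": 0, "fingers": -0.1}, {"x": 0, "y": -0.016, "z": 0, "wx": 0, "wy": 0, "wz": 0, "fingers": -0.1}, {"x": 0, "y": -0.016, "z": 0, "wx": 0, "wy": 0, "wz": 0, "fingers": -0.1}])

```text
clock: 4.35
tool_pos: [0.5225, -0.1216, 0.0183]
eef_rot: [1.0, -0.001, 0.004, 0.006]
contact_force: [-0.7, -1.8, -1.3]
opening: 0.448
```

Request:
apply_moves(series=[{"x": -0.002, "y": -0.016, "z": 0.003, "wx": 0, "wy": 0, "wz": 0, "fingers": -0.1}, {"x": -0.002, "y": -0.016, "z": 0, "wx": 0, "wy": 0, "wz": 0, "fingers": -0.1}, {"x": 0, "y": -0.016, "z": 0, "wx": 0, "wy": 0, "wz": 0, "fingers": -0.1}, {"x": 0, "y": -0.016, "z": 0, "wx": 0, "wy": 0, "wz": 0, "fingers": -0.1}, {"x": 0, "y": -0.016, "z": 0, "wx": 0, "wy": 0, "wz": 0, "fingers": -0.1}, {"x": 0, "y": -0.016, "z": 0, "wx": 0, "wy": 0, "wz": 0, "fingers": -0.1}])

```text
clock: 5.1
tool_pos: [0.5205, -0.0428, 0.0154]
eef_rot: [1.0, -0.003, 0.006, 0.008]
contact_force: [-0.6, -3.6, 2.2]
opening: 0.45
```

Request:
apply_moves(series=[{"x": 0, "y": -0.016, "z": 0, "wx": 0.002, "wy": -0.001, "wz": -0.001, "fingers": -0.1}, {"x": 0, "y": -0.016, "z": 0, "wx": 0.002, "wy": -0.001, "wz": 0, "fingers": -0.1}, {"x": 0, "y": -0.016, "z": 0, "wx": 0, "wy": -0.001, "wz": 0, "fingers": -0.1}, {"x": 0, "y": -0.012, "z": 0, "wx": 0, "wy": 0, "wz": 0, "fingers": -0.1}, {"x": 0, "y": 0.03, "z": 0, "wx": 0, "wy": 0, "wz": 0, "fingers": -0.1}, {"x": 0, "y": 0.06, "z": -0.02, "wx": 0, "wy": 0, "wz": 0, "fingers": -0.1}, {"x": -0.01, "y": 0.06, "z": -0.05, "wx": 0, "wy": 0, "wz": 0, "fingers": 1.0}, {"x": -0.06, "y": 0.02, "z": -0.04, "wx": 0, "wy": 0, "wz": 0, "fingers": 1.0}])

```text
clock: 6.1
tool_pos: [0.4678, -0.1196, 0.1014]
eef_rot: [1.0, 0.007, 0.0, -0.004]
contact_force: [0.1, 0.4, -0.0]
opening: 0.657
```

```bash
cat > look.py <<'E'
from h import *
import sys
def look(tag):
    cm=camera_model("top");p,d=snapshot("top");np.save("p.npy",p);np.save("d.npy",d)
    cv2.imwrite(f"pics/{tag}.png",cv2.resize(p[125:260,110:310][:,:,::-1],None,fx=4,fy=4,interpolation=cv2.INTER_CUBIC))
    z=cloud(cm,d)[:,:,2];s=get_state();print(np.round(s["tool_pos"],4),np.round(s["eef_rot"],3),s["clock"])
    hsv=cv2.cvtColor(p,cv2.COLOR_RGB2HSV)
    caps=((p.min(2)>185)&(z>.038)&(z<.055)).astype(np.uint8);caps[:183]=0;caps[262:]=0;caps[:,:176]=0;caps[:,310:]=0
    n,l,st,c=cv2.connectedComponentsWithStats(caps)
    v,u=np.nonzero(caps);w=rayplane(cm,np.c_[u,v],.046)[:,:2]*1000
    r=cv2.minAreaRect(w.astype(np.float32));print("caps",np.round(r[0],1),np.round(r[1],1),round(r[2],2),len(u))
    x,y,ww,hh=cv2.boundingRect(caps);m=np.zeros_like(caps)
    m[max(y-4,181):y+hh+6,max(x-12,179):x+ww+6]=1;m&=(p.max(2)>70).astype(np.uint8)
    v,u=np.nonzero(m);r=cv2.minAreaRect((rayplane(cm,np.c_[u,v],.03)[:,:2]*1000).astype(np.float32));print("block",np.round(r[0],1),np.round(r[1],1),round(r[2],2))
look(sys.argv[1])
E
python3 look.py c1
```

```text
[ 0.4571 -0.1211  0.1038] [ 1.     0.005 -0.006 -0.004] 6.15
caps [527.   78.7] [97.8 77.6] 89.19 403
block [523.2  81. ] [129.   95.8] 89.26
```

View pics/c1.png

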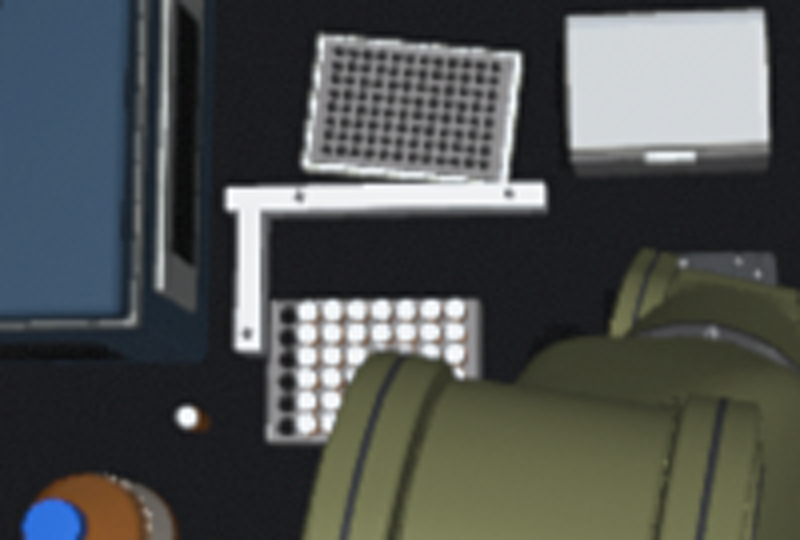

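The plate is now parallel to the dock, with its left edge (crop x 270) close to the side stop face (crop x 265). It still has about 60 mm to go to the back stop. Next is the +x push, with the jaws along y.

Request:
apply_moves(series=[{"x": 0, "y": 0, "z": -0.03, "wx": 0, "wy": 0, "wz": -0.059, "fingers": 0}, {"x": 0, "y": 0, "z": 0, "wx": 0, "wy": 0, "wz": -0.059, "fingers": 0}, {"x": 0, "y": 0, "z": 0, "wx": 0, "wy": 0, "wz": -0.059, "fingers": 0}, {"x": 0, "y": 0, "z": 0, "wx": 0, "wy": 0, "wz": -0.059, "fingers": 0}, {"x": 0, "y": 0, "z": 0, "wx": 0, "wy": 0, "wz": -0.059, "fingers": 0}, {"x": 0, "y": 0, "z": 0, "wx": 0, "wy": 0, "wz": -0.059, "fingers": 0}, {"x": 0, "y": 0, "z": 0, "wx": 0, "wy": 0, "wz": -0.059, "fingers": 0}, {"x": 0, "y": 0, "z": 0, "wx": 0, "wy": 0, "wz": -0.059, "fingers": 0}])

```text
clock: 7.15
tool_pos: [0.4555, -0.1082, 0.1284]
eef_rot: [0.726, 0.687, 0.0, -0.013]
contact_force: [0.5, 0.2, 0.4]
opening: 0.503
```

Request:
apply_moves(series=[{"x": 0, "y": -0.05, "z": 0, "wx": -0.004, "wy": -0.004, "wz": -0.018, "fingers": 0}, {"x": 0.056, "y": 0, "z": 0, "wx": -0.002, "wy": -0.002, "wz": 0, "fingers": 0}, {"x": 0.056, "y": 0, "z": 0, "wx": 0, "wy": 0, "wz": 0, "fingers": 0}, {"x": 0.056, "y": 0, "z": 0, "wx": 0, "wy": 0, "wz": 0, "fingers": 0}, {"x": 0.056, "y": 0, "z": 0, "wx": 0, "wy": 0, "wz": 0, "fingers": 0}, {"x": 0, "y": 0, "z": 0, "wx": 0, "wy": 0, "wz": 0, "fingers": 0}])

```text
clock: 7.9
tool_pos: [0.4125, 0.0872, 0.1284]
eef_rot: [0.702, 0.712, 0.002, -0.003]
contact_force: [-0.1, -0.0, 0.2]
opening: 0.5
```

Request:
apply_moves(series=[{"x": -0.025, "y": 0, "z": 0.03, "wx": 0, "wy": 0, "wz": 0.004, "fingers": 0}, {"x": 0, "y": 0, "z": 0.06, "wx": 0, "wy": 0, "wz": 0, "fingers": 0}, {"x": 0, "y": 0, "z": 0.045, "wx": 0, "wy": 0, "wz": 0, "fingers": 0}, {"x": 0, "y": 0, "z": 0.01, "wx": 0, "wy": 0, "wz": 0, "fingers": 0}])

```text
clock: 8.4
tool_pos: [0.4138, 0.0633, 0.055]
eef_rot: [0.706, 0.708, -0.007, -0.0]
contact_force: [0.9, -0.2, 0.9]
opening: 0.502
```

Request:
apply_moves(series=[{"x": 0, "y": 0, "z": 0.03, "wx": 0, "wy": 0, "wz": 0, "fingers": 0}, {"x": 0, "y": 0, "z": 0.018, "wx": 0, "wy": 0, "wz": 0, "fingers": 0}, {"x": 0, "y": 0, "z": 0, "wx": 0, "wy": 0, "wz": 0, "fingers": 0}])

```text
clock: 8.78
tool_pos: [0.403, 0.0582, 0.0227]
eef_rot: [0.704, 0.71, -0.023, -0.006]
contact_force: [0.6, 0.2, 1.2]
opening: 0.501
```

Request:
apply_moves(series=[{"x": 0.005, "y": 0.025, "z": 0, "wx": -0.007, "wy": 0.004, "wz": 0, "fingers": 0}, {"x": 0.005, "y": 0.02, "z": 0.003, "wx": -0.005, "wy": 0.004, "wz": 0, "fingers": 0}, {"x": 0, "y": 0.006, "z": 0.003, "wx": 0, "wy": 0, "wz": 0, "fingers": 0}])

```text
clock: 9.15
tool_pos: [0.444, 0.066, 0.0177]
eef_rot: [0.704, 0.71, -0.0, -0.001]
contact_force: [0.5, 0.1, -0.2]
opening: 0.503
```

Request:
apply_moves(series=[{"x": 0, "y": 0.016, "z": 0.002, "wx": 0, "wy": 0, "wz": 0.002, "fingers": 0}, {"x": 0, "y": 0.016, "z": 0, "wx": 0, "wy": 0, "wz": 0, "fingers": 0}, {"x": 0, "y": 0.016, "z": 0, "wx": 0, "wy": 0, "wz": 0, "fingers": 0}, {"x": 0, "y": 0.016, "z": 0, "wx": 0, "wy": 0, "wz": 0, "fingers": 0}, {"x": 0, "y": 0.015, "z": 0, "wx": 0, "wy": 0, "wz": 0, "fingers": 0}])

```text
clock: 9.78
tool_pos: [0.5043, 0.0651, 0.0182]
eef_rot: [0.706, 0.708, -0.004, -0.003]
contact_force: [-2.0, 0.2, -0.9]
opening: 0.499
```

Pushing at about 2 N. I continue in smaller steps until it meets the stop.

Request:
apply_moves(series=[{"x": 0, "y": 0.012, "z": 0.001, "wx": 0, "wy": 0, "wz": 0, "fingers": 0}, {"x": 0, "y": 0.008, "z": 0, "wx": 0, "wy": 0, "wz": 0, "fingers": 0}, {"x": 0, "y": 0.006, "z": 0, "wx": 0, "wy": 0, "wz": 0, "fingers": 0}])

```text
clock: 10.15
tool_pos: [0.5232, 0.0646, 0.0176]
eef_rot: [0.706, 0.708, -0.006, -0.005]
contact_force: [-3.9, 0.0, 0.6]
opening: 0.499
```

Request:
apply_moves(series=[{"x": 0, "y": 0.006, "z": 0, "wx": 0, "wy": 0, "wz": 0, "fingers": 0}, {"x": 0, "y": 0.006, "z": 0, "wx": 0, "wy": 0, "wz": 0, "fingers": 0}])

```text
clock: 10.4
tool_pos: [0.5319, 0.0647, 0.0176]
eef_rot: [0.705, 0.709, -0.007, -0.005]
contact_force: [-4.4, -0.0, 2.7]
opening: 0.504
```

Request:
apply_moves(series=[{"x": 0, "y": 0.006, "z": 0, "wx": 0, "wy": 0, "wz": 0, "fingers": 0}])

```text
clock: 10.52
tool_pos: [0.5327, 0.0647, 0.0175]
eef_rot: [0.705, 0.709, -0.01, -0.007]
contact_force: [-16.3, 0.3, 13.0]
opening: 0.502
```

The force jumped to 16 N at TCP x = 0.533, so the plate is on the back stop. I back off, rise and turn for the +y push.

Request:
apply_moves(series=[{"x": 0, "y": -0.03, "z": 0, "wx": 0, "wy": 0, "wz": 0, "fingers": 0}, {"x": -0.01, "y": -0.04, "z": -0.03, "wx": 0, "wy": 0, "wz": 0, "fingers": 0}, {"x": -0.04, "y": 0, "z": -0.06, "wx": 0, "wy": 0, "wz": 0, "fingers": 0}, {"x": -0.05, "y": 0, "z": -0.05, "wx": 0, "wy": 0, "wz": 0.058, "fingers": -0.1}, {"x": 0, "y": 0, "z": -0.02, "wx": 0, "wy": 0, "wz": 0.058, "fingers": -0.1}, {"x": 0, "y": 0, "z": 0, "wx": 0, "wy": 0, "wz": 0.058, "fingers": -0.1}, {"x": 0, "y": 0, "z": 0, "wx": 0, "wy": 0, "wz": 0.058, "fingers": -0.1}, {"x": 0, "y": 0, "z": 0, "wx": 0, "wy": 0, "wz": 0.058, "fingers": -0.1}])

```text
clock: 11.52
tool_pos: [0.4908, -0.0163, 0.1527]
eef_rot: [0.948, 0.318, -0.002, -0.001]
contact_force: [-0.4, 0.2, -0.1]
opening: 0.454
```

Request:
apply_moves(series=[{"x": 0, "y": 0, "z": 0, "wx": 0, "wy": 0, "wz": 0.058, "fingers": -0.1}, {"x": 0, "y": 0, "z": 0, "wx": 0, "wy": 0, "wz": 0.058, "fingers": -0.1}, {"x": 0, "y": 0, "z": 0, "wx": 0, "wy": 0, "wz": 0.058, "fingers": -0.1}, {"x": 0, "y": 0, "z": 0, "wx": 0, "wy": 0, "wz": 0.02, "fingers": -0.1}])

```text
clock: 12.02
tool_pos: [0.4979, -0.0162, 0.1544]
eef_rot: [1.0, 0.01, 0.004, -0.001]
contact_force: [-0.4, 0.1, -0.3]
opening: 0.451
```

Request:
apply_moves(series=[{"x": 0.05, "y": 0.014, "z": 0, "wx": 0, "wy": 0, "wz": 0.006, "fingers": -0.1}, {"x": 0.045, "y": 0.003, "z": 0.03, "wx": 0, "wy": 0, "wz": 0, "fingers": -0.1}, {"x": 0, "y": 0, "z": 0.06, "wx": 0, "wy": 0, "wz": 0, "fingers": -0.1}, {"x": 0, "y": 0, "z": 0.03, "wx": 0, "wy": 0, "wz": 0, "fingers": -0.1}, {"x": 0, "y": 0, "z": 0, "wx": 0, "wy": 0, "wz": 0, "fingers": -0.1}])

```text
clock: 12.65
tool_pos: [0.5865, -0.0292, 0.0587]
eef_rot: [1.0, 0.0, 0.012, -0.001]
contact_force: [-0.2, -0.3, 0.4]
opening: 0.452
```

Request:
apply_moves(series=[{"x": -0.016, "y": -0.012, "z": 0, "wx": 0, "wy": -0.008, "wz": 0, "fingers": -0.1}, {"x": 0, "y": 0, "z": 0.025, "wx": 0, "wy": 0, "wz": 0, "fingers": -0.1}, {"x": 0, "y": 0, "z": 0.02, "wx": 0, "wy": 0, "wz": 0, "fingers": -0.1}, {"x": 0, "y": 0, "z": 0, "wx": 0, "wy": 0, "wz": 0, "fingers": -0.1}])

```text
clock: 13.15
tool_pos: [0.5751, -0.0183, 0.0229]
eef_rot: [1.0, 0.001, 0.001, -0.001]
contact_force: [1.0, 0.2, -1.0]
opening: 0.448
```

Request:
apply_moves(series=[{"x": 0, "y": -0.008, "z": 0.01, "wx": 0, "wy": 0, "wz": 0, "fingers": -0.1}, {"x": 0, "y": -0.01, "z": 0.002, "wx": 0, "wy": 0, "wz": 0, "fingers": -0.1}, {"x": 0, "y": -0.008, "z": 0, "wx": 0, "wy": 0, "wz": 0, "fingers": -0.1}])

```text
clock: 13.52
tool_pos: [0.5755, 0.0034, 0.0129]
eef_rot: [1.0, 0.0, 0.001, -0.001]
contact_force: [-0.6, -0.3, 0.7]
opening: 0.448
```

Request:
apply_moves(series=[{"x": 0, "y": -0.005, "z": 0, "wx": 0, "wy": 0, "wz": 0, "fingers": -0.1}, {"x": 0, "y": -0.005, "z": 0, "wx": 0, "wy": 0, "wz": 0, "fingers": -0.1}])

```text
clock: 13.78
tool_pos: [0.5757, 0.0124, 0.0133]
eef_rot: [1.0, 0.001, 0.002, -0.001]
contact_force: [1.0, -1.4, -0.8]
opening: 0.453
```

Request:
apply_moves(series=[{"x": 0, "y": -0.005, "z": 0, "wx": 0, "wy": 0, "wz": 0, "fingers": -0.1}, {"x": 0, "y": -0.004, "z": 0, "wx": 0, "wy": 0, "wz": 0, "fingers": -0.1}])

```text
clock: 14.02
tool_pos: [0.5755, 0.0186, 0.0134]
eef_rot: [1.0, 0.0, 0.001, -0.0]
contact_force: [0.2, -1.7, -0.7]
opening: 0.451
```

Request:
apply_moves(series=[{"x": 0, "y": -0.005, "z": 0, "wx": 0, "wy": 0, "wz": 0, "fingers": -0.1}, {"x": 0, "y": -0.004, "z": 0, "wx": 0, "wy": 0, "wz": 0, "fingers": -0.1}])

```text
clock: 14.28
tool_pos: [0.5754, 0.0195, 0.0134]
eef_rot: [1.0, -0.001, 0.001, 0.004]
contact_force: [0.4, -6.8, 0.6]
opening: 0.452
```

Request:
apply_moves(series=[{"x": 0, "y": -0.01, "z": 0, "wx": 0, "wy": 0, "wz": 0, "fingers": -0.1}])

```text
clock: 14.4
tool_pos: [0.5752, 0.0195, 0.0135]
eef_rot: [1.0, -0.003, -0.0, 0.009]
contact_force: [1.3, -19.0, 1.1]
opening: 0.452
```

It is hard against something at 19 N with no further motion, and the position matches the side stop (expected TCP y about 0.019). I retreat and look.

Request:
apply_moves(series=[{"x": 0, "y": 0.025, "z": 0, "wx": 0, "wy": 0, "wz": 0, "fingers": -0.1}, {"x": 0, "y": 0.02, "z": -0.03, "wx": 0, "wy": 0, "wz": 0, "fingers": -0.1}, {"x": 0, "y": 0.02, "z": -0.07, "wx": 0, "wy": 0, "wz": 0, "fingers": -0.1}, {"x": -0.04, "y": 0.05, "z": -0.04, "wx": 0, "wy": 0, "wz": 0, "fingers": -0.1}, {"x": -0.05, "y": 0.05, "z": 0, "wx": 0, "wy": 0, "wz": 0, "fingers": -0.1}, {"x": -0.04, "y": 0.05, "z": 0, "wx": 0, "wy": 0, "wz": 0, "fingers": 0}])

```text
clock: 15.15
tool_pos: [0.4738, -0.1485, 0.1326]
eef_rot: [1.0, 0.001, 0.005, 0.008]
contact_force: [0.5, -1.0, -0.5]
opening: 0.499
```

```bash
python3 look.py c2
```

```text
[ 0.4671 -0.156   0.1322] [ 1.    -0.004  0.001  0.011] 15.2
caps [577.1  86.1] [98.4 61.4] 89.2 547
block [578.8  87.6] [117.2  74.7] 89.21
```

View pics/c2.png

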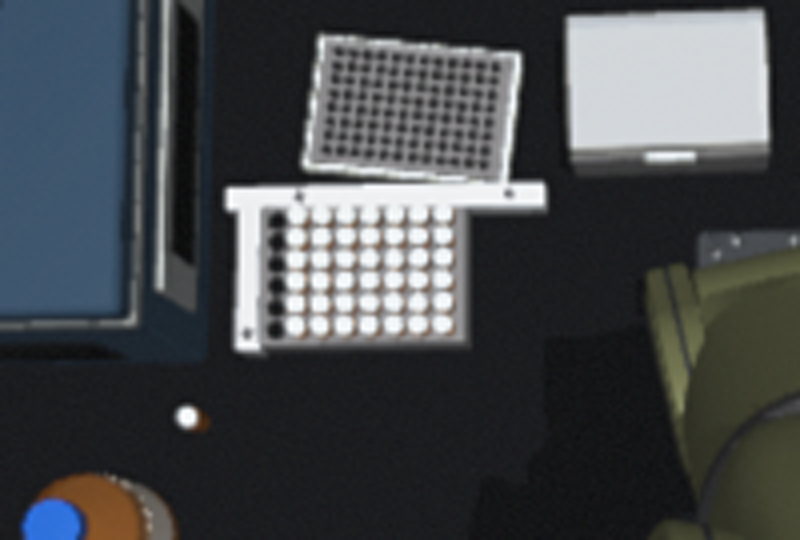

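The picture shows the plate tight in the corner. Its left edge meets the side stop (crop x≈263), its top edge meets the back stop (crop y≈208), and the bystanders are unmoved. For certainty I press once more in +x, in case the y push opened a gap too small to see here.

Request:
apply_moves(series=[{"x": 0, "y": 0, "z": 0, "wx": 0.003, "wy": 0, "wz": -0.059, "fingers": 0}, {"x": 0, "y": 0, "z": 0, "wx": 0.003, "wy": 0, "wz": -0.059, "fingers": 0}, {"x": 0, "y": 0, "z": 0, "wx": 0, "wy": 0, "wz": -0.059, "fingers": 0}, {"x": 0, "y": 0, "z": 0, "wx": 0, "wy": 0, "wz": -0.059, "fingers": 0}, {"x": 0, "y": 0, "z": 0, "wx": 0, "wy": 0, "wz": -0.059, "fingers": 0}, {"x": 0, "y": 0, "z": 0, "wx": 0, "wy": 0, "wz": -0.059, "fingers": 0}, {"x": 0, "y": 0, "z": 0, "wx": 0, "wy": 0, "wz": -0.059, "fingers": 0}, {"x": 0, "y": 0, "z": 0, "wx": 0, "wy": 0, "wz": -0.059, "fingers": 0}])

```text
clock: 16.2
tool_pos: [0.4689, -0.1542, 0.1342]
eef_rot: [0.733, 0.68, 0.001, 0.001]
contact_force: [0.0, 0.3, 0.8]
opening: 0.501
```

Request:
apply_moves(series=[{"x": 0, "y": -0.02, "z": 0, "wx": 0, "wy": 0, "wz": -0.02, "fingers": 0}, {"x": 0.06, "y": 0, "z": 0, "wx": 0, "wy": 0, "wz": 0, "fingers": 0}, {"x": 0.06, "y": 0, "z": 0, "wx": 0, "wy": 0, "wz": 0, "fingers": 0}, {"x": 0.06, "y": 0, "z": 0, "wx": 0, "wy": 0, "wz": 0, "fingers": 0}, {"x": 0.05, "y": 0, "z": 0, "wx": 0, "wy": 0, "wz": 0, "fingers": 0}, {"x": 0.03, "y": 0, "z": 0, "wx": 0, "wy": 0, "wz": 0, "fingers": 0}, {"x": 0, "y": 0, "z": 0, "wx": 0, "wy": 0, "wz": 0, "fingers": 0}])

```text
clock: 17.08
tool_pos: [0.4585, 0.0644, 0.1352]
eef_rot: [0.711, 0.703, 0.005, 0.001]
contact_force: [-0.2, 0.5, -0.3]
opening: 0.499
```

Request:
apply_moves(series=[{"x": 0.02, "y": 0, "z": 0.04, "wx": 0, "wy": 0, "wz": -0.005, "fingers": 0}, {"x": 0, "y": 0, "z": 0.06, "wx": 0, "wy": 0, "wz": 0, "fingers": 0}, {"x": 0, "y": 0, "z": 0.045, "wx": 0, "wy": 0, "wz": 0, "fingers": 0}, {"x": 0, "y": 0, "z": 0, "wx": 0, "wy": 0, "wz": 0, "fingers": 0}])

```text
clock: 17.58
tool_pos: [0.4624, 0.0763, 0.0171]
eef_rot: [0.708, 0.706, 0.005, 0.004]
contact_force: [-0.7, -0.7, 0.4]
opening: 0.499
```

Request:
apply_moves(series=[{"x": 0, "y": 0.03, "z": 0.001, "wx": 0, "wy": 0, "wz": 0, "fingers": 0}, {"x": 0, "y": 0.025, "z": 0, "wx": 0.002, "wy": 0, "wz": 0, "fingers": 0}, {"x": 0, "y": 0.016, "z": 0, "wx": 0, "wy": 0, "wz": 0, "fingers": 0}, {"x": 0, "y": 0.006, "z": 0, "wx": 0, "wy": 0, "wz": 0, "fingers": 0}, {"x": 0, "y": 0.005, "z": 0, "wx": 0, "wy": 0, "wz": 0, "fingers": 0}])

```text
clock: 18.2
tool_pos: [0.5291, 0.0712, 0.0233]
eef_rot: [0.71, 0.704, 0.002, 0.001]
contact_force: [-0.0, 0.4, 0.2]
opening: 0.496
```

Request:
apply_moves(series=[{"x": 0.004, "y": -0.003, "z": 0.009, "wx": 0, "wy": 0, "wz": -0.002, "fingers": 0}, {"x": 0, "y": 0.006, "z": 0.001, "wx": 0, "wy": 0, "wz": 0, "fingers": 0}, {"x": 0, "y": 0.005, "z": 0, "wx": 0, "wy": 0, "wz": 0, "fingers": 0}, {"x": 0, "y": 0.006, "z": 0, "wx": 0, "wy": 0, "wz": 0, "fingers": 0}])

```text
clock: 18.7
tool_pos: [0.5328, 0.0741, 0.0148]
eef_rot: [0.707, 0.708, -0.004, -0.002]
contact_force: [-12.6, 0.1, 9.7]
opening: 0.501
```

Request:
apply_moves(series=[{"x": 0, "y": 0.01, "z": 0, "wx": 0, "wy": 0, "wz": 0, "fingers": 0}])

```text
clock: 18.82
tool_pos: [0.5327, 0.074, 0.0143]
eef_rot: [0.706, 0.708, -0.01, -0.006]
contact_force: [-20.6, 1.2, 14.9]
opening: 0.497
```

Same TCP x (0.533) at 21 N, so it is seated on the back stop. I retreat straight back, rise and check.

Request:
apply_moves(series=[{"x": 0, "y": -0.025, "z": 0, "wx": 0, "wy": 0, "wz": 0, "fingers": 0}, {"x": 0, "y": -0.04, "z": 0, "wx": 0, "wy": 0, "wz": 0, "fingers": 0}, {"x": -0.01, "y": -0.01, "z": -0.06, "wx": 0, "wy": 0, "wz": 0, "fingers": 0}, {"x": -0.03, "y": 0, "z": -0.07, "wx": 0, "wy": 0, "wz": 0, "fingers": 0}, {"x": -0.07, "y": 0, "z": -0.03, "wx": 0, "wy": 0, "wz": 0, "fingers": 0}, {"x": -0.075, "y": 0, "z": 0, "wx": 0, "wy": 0, "wz": 0, "fingers": 0}, {"x": -0.075, "y": 0, "z": 0, "wx": 0, "wy": 0, "wz": 0, "fingers": 0}, {"x": -0.05, "y": 0, "z": 0, "wx": 0, "wy": 0, "wz": 0, "fingers": 0}])

```text
clock: 19.82
tool_pos: [0.4792, -0.1744, 0.1488]
eef_rot: [0.7, 0.714, -0.009, -0.006]
contact_force: [1.4, 0.6, -0.9]
opening: 0.502
```

```bash
python3 look.py c3
python3 - <<'E'
from h import *
p,d=snapshot("side");cv2.imwrite("pics/s3.png",cv2.resize(p[110:260,150:350][:,:,::-1],None,fx=4,fy=4,interpolation=cv2.INTER_CUBIC))
a=np.load("top0p.npy").astype(int);b=np.load("p.npy").astype(int)
D=(np.abs(a-b).max(2)>60).astype(np.uint8);n,l,s,c=cv2.connectedComponentsWithStats(D);print(s[1:][s[1:,4]>8].tolist())
cm=camera_model("top");g=b.max(2)
print("back gap cols",[int(g[174:184,u].min()) for u in range(182,226,4)],"side gap rows",[int(g[v,166:182].min()) for v in range(182,208,4)])
# block's free edges at z=.03 (front lower -x edge top, right -y edge top)
def fall(a,t):
    i=np.nonzero((a[:-1]>=t)&(a[1:]<t))[0][-1];return i+(a[i]-t)/(a[i]-a[i+1])
print("-x foot edge",fitl(rayplane(cm,[(u,203+fall(g[203:220,u],60)) for u in range(180,222)],.0)))
print("-y foot edge",fitl(rayplane(cm,[(218+fall(g[v,218:235],60),v) for v in range(182,208)],.0)))
E
```

```text
[ 0.4785 -0.1809  0.1481] [ 0.703  0.711 -0.011 -0.005] 19.875
caps [577.9  86. ] [61.8 97.3] 0.3 535
block [578.8  87.6] [117.2  74.7] 89.21
[[330, 167, 39, 39, 328], [290, 175, 55, 62, 928], [177, 177, 50, 35, 1567], [236, 198, 59, 45, 1778], [410, 247, 20, 20, 249], [368, 250, 4, 4, 12], [426, 264, 13, 4, 17], [347, 273, 32, 38, 770], [321, 278, 4, 11, 25], [413, 279, 6, 7, 17], [419, 284, 11, 13, 26], [414, 317, 46, 103, 843], [495, 318, 3, 5, 11], [429, 323, 81, 97, 3712], [426, 328, 19, 74, 189], [513, 344, 3, 10, 18], [522, 347, 6, 17, 34], [514, 357, 8, 3, 14], [474, 369, 48, 51, 369], [507, 371, 22, 39, 155], [222, 390, 38, 5, 130]]
back gap cols [142, 109, 173, 145, 118, 186, 141, 121, 188, 134, 136] side gap rows [27, 27, 27, 27, 30, 26, 29]
-x foot edge (array([544.8,  79.3], dtype=float32), -89.68)
-y foot edge (array([591.9,  30.8], dtype=float32), 0.18)
```

View pics/s3.png

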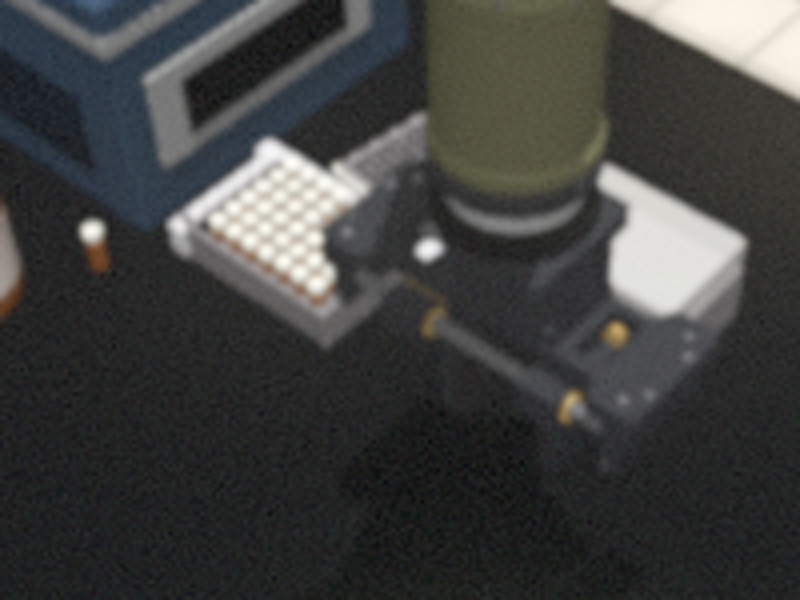

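The side view shows the plate flat and upright in the corner, at crop (180–370, 140–345). The loose vial stands at (95,245). My "side gap" check wrongly included bench to the left of the bar, so I redo it from the saved picture.

```bash
python3 -c "
import numpy as np
b=np.load('p.npy').max(2)
for v in (184,188,192,196,200,204,208,210): print(v,b[v,166:184])
print(b[172:184,222],b[172:184,182])"
```

```text
184 [ 29  28  52 148 242 239 239 241 239 158 132  90  46  32  54 153 247 247]
188 [ 30  27  53 149 242 239 240 238 201 150 143 133  86  66 104 167 229 241]
192 [ 29  26  60 158 242 239 240 239 215 151 132  81  43  40  60 100 152 175]
196 [ 29  30  77 175 242 240 241 239 216 153 130  60  28  26  44 133 236 247]
200 [ 29  32  80 178 242 240 241 241 217 150 135  95  56  46  86 179 247 246]
204 [ 27  42 115 219 241 241 242 239 181 145 142 124  95  90 125 157 214 233]
208 [ 30  40 114 202 189 114 141 209 183 145 124  54  29  33  55 119 189 202]
210 [ 27  38 118 224 243 233 236 242 198 149 146 138 130 129 135 143 144 140]
[243 242 242 227 216 235 241 209 136 148 230 243] [236 243 239 241 226 222 233 217 161 142 195 234]
```

There is no dark gap along either stop: bar brightness (240) runs straight into the rim (150), and the dark dips are the empty vial holes. Handing in.

```bash
python3 -c "
from plant import *
print(finish_job())"
```

```text
the job is handed in; nothing more can be done
None
```

I pushed the grey vial plate into the loading corner and it sits against both stops. The job was handed in at about 20 s of the 58 s, with the gripper clear of everything. I pushed in +y to square the plate, then +x onto the back stop, +y onto the side stop, and pressed once more in +x.

**Contact with the stops:**
- **Back stop:** the tool stopped at the same place (x = 0.533) on both presses, the last at 21 N.
- **Side stop:** the tool stopped at y = 0.0195 at 19 N, close to the 0.019 I expected. The top camera showed no shift of the plate after the last +x press.

**Last pictures:**
- **Gaps:** none seen along either stop in the top camera, which resolves about 2.4 mm per pixel.
- **Edges:** the plate's free edges measured 2 to 3 mm towards the stops from nominal, and within about 0.3° of parallel to the dock. The calibration is good to about 2 mm, and my edge threshold may account for the rest.
- **Plate:** it looked flat and upright.
- **Bystanders:** the flat plate, tip box, loose vial and amber bottle looked unmoved by eye. A before-and-after comparison flagged changes further right, around the beaker and green plate. I took these to be the arm and its shadow and did not check those objects separately.

**Checks that failed:** the automatic block-outline measurement was cut off by its mask, so I did not rely on it. The first side-gap check had a wrong window; I redid it correctly and it showed no gap.

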